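# Slide the tube-rack carriage up to the rack reader

## Task

On the twin-lane rack reader, slide the carriage that carries the rack of capped tubes along its rails until it is fully home against the stop at the reader, then let go of it. Leave the other carriage, with the closed tip box, where it stands.

Things in the scene. Friction and masses are not known exactly. Their poses are not given: they have to be found in the camera images.
- tube_knob (a point): Centre of the black knob (upright, 26 mm wide, 30 mm tall, top 115 mm above the bench, on a 16 mm stem) at the trailing end of the carriage to move: an aluminium plate 84 x 200 mm with a white perforated rack (70 mm wide, 110 mm long) of 24 capped tubes, 58 mm from the knob's centre, tops 17 mm below the knob's top. z up, +y along the rails to the reader, x across them.
- tube_stop (a point): Middle of the stop that this carriage's front edge meets: two black rubber bumpers on its reader, a white box 90 mm wide, 105 mm tall; point 36 mm above the bench. Same axes. Two parallel lanes 150 mm apart lie on a grey board 290 x 460 mm, either one nearer the robot; rails within about 10 degrees of the robot's left-right line, readers at its left. When home, the knob is 178 mm from it along y.
- tube_carriage (a joint): Travel of the tube-rack carriage along its rails in m: 0 at the end away from the reader, growing towards it, 0.16 fully home against the stop. It slides with about 2.5 N of friction and stays where it is left; carriage and load weigh about 0.5 kg.
- tip_knob (a point): Centre of the knob of the other carriage, which is alike but carries a closed tip box (dark body with a smooth grey lid, 74 x 110 mm, top 15 mm below the knob's top). To be left alone. Axes as for tube_knob.

How it is judged (in metres and radians):
At the end, for the whole second after the job is handed in: The tube-rack carriage stands at rest within 10 mm of its stop, and the tip-box carriage is within 15 mm of where it was (value of joint tube_carriage above 0.15 m and velocity of joint tube_carriage between -0.01 and 0.01 m/s and distance of tip_knob from where it was at the start of the episode below 0.015 m); the robot touches nothing.
It fails at once if the tip-box carriage is moved more than 15 mm (distance of tip_knob from where it was at the start of the episode above 0.015 m).
It also fails if it takes over 32 s, if anything falls off the work surface, if the arm or the gripper's body presses on something with over 40 N, if the wrist force passes 120 N, or if a joint passes its speed limit or range.

## Robot

A 6-joint arm with a two-finger parallel gripper is mounted at the origin on the work surface. World frame = base frame: x ahead of the robot, y to its left, z up, the work surface at z = 0. Lengths are in mm, angles in rad, forces in N, time in s.
With the tool pointing down it reaches from about 425 to 950 mm from the base axis. Payload 3.5 kg.
Tool frame: the origin (TCP) lies on the centre line of the jaws, within the pads' length; the fingertips stand tcp_to_tips ahead of it and the grasp point (between the pads) lies 2 mm behind it (tcp_to_tips is the distance from the TCP to the fingertips, in mm); z points along the fingers, y is the line along which they close (so a half turn about z gives the same grasp; the last joint's range is limited). The gripper opens to 85 mm and grips with 20 to 120 N. Pads are 22 mm wide; open, the fingers measure 114 mm over their backs; the gripper's body (76 mm by 85 mm) begins 54 mm behind the grasp point. The pads swing forward as they close: fully open they stand 13 mm farther back than shut.
Start: joints at [-1.329, 0.286, 1.577, -0, 1.279, -0.15], TCP at [257.772, -623.827, 248.325] pointing down, gripper open.
Joint ranges: [-2.77, 2.77], [-0.9, 2.22], [0.21, 2.48], [-1.53, 4.67], [0.24, 2.81], [-2.84, 2.84]. Speed limits (rad/s): [2.79, 2.79, 3.14, 3.14, 3.14, 3.14].

## Interface

Orientations are given as a rotation vector (axis times angle).
In Python, from rig import get_state, camera, job_done, tcp_to_tips gives the robot as it stands. The module is installed in compiled form; this text tells all that it offers.
- The arm moves only by the shell command python3 -m creep 'ROWS' [FORCE]. ROWS is JSON, a list that holds one entry, the list of rows, each a list of 7 numbers: the shift along the tool's x, y, z in cm, then the turn, a rotation vector about the tool's x, y, z in degrees, then the gripper's target within -1 to 1 (fully open at 1, half-way at 0, shut at -1). In form: [[[x, y, z, rx, ry, rz, gripper], ...]]. A call has 1 to 20 rows; each row shifts and turns the commanded pose from where the row before left it, along the tool's axes as they then stand; what a row does not reach is not made up. A row lasts 1/8 s, in which the tool goes at most 62.5 mm and 10.7 degrees, less where a joint would pass 70% of its speed; a pose out of reach is approached as far as the arm can. A call is refused whole if a number of a shift passes 6.25 or a number of a turn 10.7, either way. A call with a gripper value outside its range is refused whole. The fingers move at their own pace and stop on an object; FORCE is the grip in N (left out, the last holds). Time passes only in rows, so rows that do not move let the fingers close. It gives the time, the measured TCP pose, the force, the opening and the grip force at its end, in the units of the state.
- get_state(): the state, without advancing time (a new reading comes with each control period).
- camera(name): name is "side" or "top"; returns a dict with "img" (384x512x3 uint8, red, green, blue), "z_map" (384x512 float32, mm along the optical axis (not along the pixel's ray), 0 where there is no reading), "fovy" (degrees; the focal length in pixels is half the picture's height over the tangent of half this angle, whatever the lens; pixels are square), "cx", "cy" (the principal point, pixels), "R" (3x3) and "t" (3): a world point X has camera coordinates R X + t. Camera axes: x right, y down, z forward; pixel columns grow to the right and rows downward; lengths in mm; the calibration is good to about 2 mm. A picture is of the moment at which its call begins.
- job_done(): hands the job in; it is judged then, once.
The state is a dict: "clock": time; "q": joint angles; "qvel": joint speeds; "effort": joint torques, N m; "eef_pos": TCP position; "tcp_rot": TCP orientation; "ft_force": force on the tool from outside, world axes, zero at the start; "ft_torque": the same for the moment, N m; "gripper_width": opening from 0.0 (shut) to 1.0 (fully open); "grip_force": force on a finger pad.
Only numpy, scipy, OpenCV 4.12 (cv2) and the standard library are available. Lean on these libraries where they do the work, as an engineer would, in place of code of your own. Each camera call takes 0.05 s, during which the arm holds its last target. There are 200 camera calls.

## Working session

There is one attempt and no reset: what is moved stays moved. The work goes in short steps, Python scripts to look and compute and a shell command to move; the robot and the scene stay as the last step left them, time stands still between calls to the robot, and variables do not carry over. Pictures are saved under pics/ and viewed, at most 10 in all, crops included, and the job is handed in when it is done.

```bash
mkdir -p pics; python3 - <<'E'
from rig import *
import cv2,numpy as np
s=get_state();print({k:np.round(v,3) for k,v in s.items()},tcp_to_tips)
for n in("top","side"):
    c=camera(n);np.savez(n+"0.npz",**c);cv2.imwrite(f"pics/{n}0.png",c["img"][...,::-1])
    print(n,c["fovy"],c["cx"],c["cy"],np.round(c["R"],3).tolist(),np.round(c["t"],1),(c["z_map"]>0).mean())
E
```

```text
{'clock': np.float64(0.0), 'q': array([-1.329,  0.287,  1.578, -0.   ,  1.279, -0.15 ]), 'qvel': array([ 0.   , -0.   ,  0.001, -0.001,  0.002, -0.   ]), 'effort': array([-2.0000e-03, -4.0599e+01, -2.9263e+01, -0.0000e+00,  6.0000e-03,
        0.0000e+00]), 'eef_pos': array([ 257.621, -623.237,  246.947]), 'tcp_rot': array([-3.079, -0.611,  0.   ]), 'ft_force': array([-0.622, -0.285, -0.505]), 'ft_torque': array([-0.051,  0.013,  0.029]), 'grip_force': np.float64(0.0), 'gripper_width': np.float64(0.999)} 17.0
top 57.15778110349434 260.59038208063237 188.05359282830847 [[0.024, -1.0, 0.018], [-0.98, -0.027, -0.195], [0.195, -0.013, -0.981]] [ 82.  601.  622.2] 0.9959513346354166
side 46.45074778743128 250.49863380182808 183.79792981422375 [[0.959, -0.282, 0.02], [-0.188, -0.687, -0.702], [0.211, 0.67, -0.712]] [-536.   266.9  591.3] 0.9959716796875
```

View pics/top0.png

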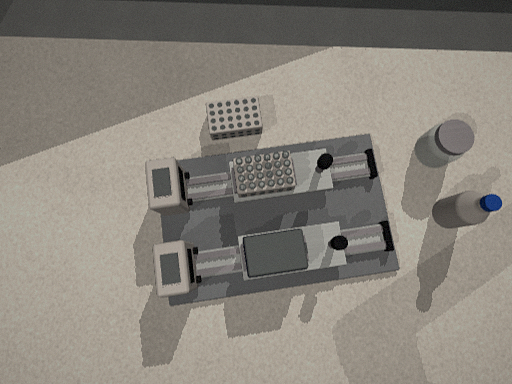

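View pics/side0.png

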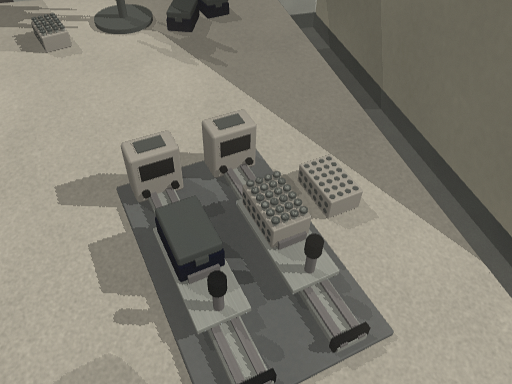

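The top view shows the tube rack on the far lane (rack about (265,173), its knob (325,161), reader (165,184)). The tip box is on the near lane, with its knob at (340,242). In the side view the tube knob is at (314,245) and the tip knob at (217,284).

```bash
cat > h.py <<'E'
import numpy as np,cv2
def cloud(c):
    f=192/np.tan(np.radians(c["fovy"])/2);z=c["z_map"].astype(float)
    v,u=np.mgrid[:384,:512]
    P=np.stack([(u-c["cx"])/f*z,(v-c["cy"])/f*z,z],-1)
    return (P-c["t"])@c["R"]
def ray(c,u,v,h):
    f=192/np.tan(np.radians(c["fovy"])/2)
    d=np.array([(u-c["cx"])/f,(v-c["cy"])/f,1])@c["R"];o=-c["R"].T@c["t"]
    return o+d*(h-o[2])/d[2]
def knobs(c,rois,zr=(108,121)):
    W=cloud(c);v,u=np.mgrid[:384,:512];dark=c["img"].max(2)<70;out=[]
    for (a,b) in rois:
        m=(abs(u-a)<16)&(abs(v-b)<16)&dark&(W[...,2]>zr[0])&(W[...,2]<zr[1])
        p=W[m];out.append((m.sum(),np.round(p.mean(0),1),np.round(np.ptp(p,axis=0),1),np.round(ray(c,u[m].mean(),v[m].mean(),115),1)))
    return out
E
python3 - <<'E'
from h import *
for n,r in(("top",[(325,161),(340,242)]),("side",[(314,243),(217,282)])):
    c=dict(np.load(n+"0.npz"))
    for k in knobs(c,r): print(n,*k)
    W=cloud(c)
    if n=="top":
        print("bench",W[330:370,400:480,2].mean(),"board",W[210:220,230:300,2].mean())
        # plate bearing: board edge
        m=((abs(W[...,2]-W[210:220,230:300,2].mean())<4)&(W[...,0]>300)).astype(np.uint8)
        cs=max(cv2.findContours(m,0,2)[0],key=cv2.contourArea)[:,0]
        print("board rect",cv2.minAreaRect(W[cs[:,1],cs[:,0],:2].astype(np.float32)))
        v,u=np.mgrid[:384,:512]
        for a,b in((165,184),(172,268)):
            q=(abs(u-a)<25)&(abs(v-b)<32)&(abs(W[...,2]-105)<6);pr=W[q]
            print("reader",q.sum(),cv2.minAreaRect(pr[:,:2].astype(np.float32)),np.percentile(pr[:,2],95))
        q=(abs(u-265)<40)&(abs(v-173)<30)&(abs(W[...,2]-96)<6)
        print("caps",cv2.minAreaRect(W[q][:,:2].astype(np.float32)))
E
```

```text
top 156 [642.6 -17.6 113.5] [25.5 23.6  7.7] [642.2 -17.3 115. ]
top 166 [495.9 -40.7 113.6] [22.6 24.   8.3] [495.8 -40.4 115. ]
bench 1.5434035922652989 board 11.818119090717431
board rect ((553.9599609375, 67.67546081542969), (120.98904418945312, 459.2645568847656), 10.16720199584961)
reader 139 ((592.87060546875, 272.83721923828125), (90.45577239990234, 57.088661193847656), 10.259506225585938) 110.79311114983443
reader 109 ((445.22216796875, 246.988037109375), (89.77947235107422, 57.37598419189453), 10.287957191467285) 110.84691301201543
caps ((624.307861328125, 92.69256591796875), (62.694854736328125, 100.15180969238281), 10.138468742370605)
side 232 [644.1 -21.9 113.7] [24.1 24.1  8.6] [643.5 -22.8 115. ]
side 286 [496.9 -44.9 113.8] [24.8 25.2  8.7] [496.8 -45.7 115. ]
```

```bash
python3 -m creep '[[[0,0,0,0,0,-9.7,1],[0,0,0,0,0,-9.7,1],[0,0,0,0,0,-9.7,1],[0,0,0,0,0,-9.7,1],[0,0,0,0,0,-9.7,1],[0,0,0,0,0,-9.7,1],[0,0,0,0,0,-9.7,1],[0,0,0,0,0,-9.7,1],[0,0,0,0,0,0,1],[0,0,0,0,0,0,1]]]' 30
cat >> h.py <<'E'
def plan(x,y,z):
    from rig import get_state
    from scipy.spatial.transform import Rotation as Q
    s=get_state();R=Q.from_rotvec(s["tcp_rot"]).as_matrix()
    print("clock",s["clock"],"tcp",np.round(s["eef_pos"],1),"xaxis",np.round(np.degrees(np.arctan2(R[1,0],R[0,0])),2),"tool shift cm",np.round(R.T@(np.array([x,y,z])-s["eef_pos"])/10,2),"F",np.round(s["ft_force"],1))
E
python3 - <<'E'
from h import *
c=dict(np.load("top0.npz"));W=cloud(c)
print("max heights right half",[(a,W[100:300,a:a+30,2].max().round()) for a in range(330,510,30)])
plan(643,-19.5,247)
E
```

```text
clock: 1.35
eef_pos: [257.7, -623.7, 247.9]
tcp_rot: [-2.021, -2.405, -0.001]
ft_force: [-0.4, -0.1, -0.5]
gripper_width: 0.997
grip_force: 0.0
max heights right half [(330, np.float64(726.0)), (360, np.float64(726.0)), (390, np.float64(726.0)), (420, np.float64(726.0)), (450, np.float64(726.0)), (480, np.float64(726.0))]
clock 1.35 tcp [ 257.7 -623.7  247.9] xaxis 99.91 tool shift cm [52.88 48.35  0.13] F [-0.4 -0.1 -0.5]
```

```bash
python3 - <<'E'
from h import *
c=dict(np.load("top0.npz"));W=cloud(c);h=np.where(c["z_map"]>0,W[...,2],0)
for a,b,r in((450,138,25),(487,205,25)):
    k=h[b-r:b+r,a-r:a+r];print(k.max(),W[b-r:b+r,a-r:a+r][np.unravel_index(k.argmax(),k.shape)])
E
```

```text
97.1110240495056 [ 670.49280461 -279.96614521   97.11102405]
152.15972658741137 [ 568.89570558 -292.52224395  152.15972659]
```

```bash
python3 -m creep '[[[3.3,3.0,0,0,0,0,1],[3.3,3.0,0,0,0,0,1],[3.3,3.0,0,0,0,0,1],[3.3,3.0,0,0,0,0,1],[3.3,3.0,0,0,0,0,1],[3.3,3.0,0,0,0,0,1],[3.3,3.0,0,0,0,0,1],[3.3,3.0,0,0,0,0,1],[3.3,3.0,0,0,0,0,1],[3.3,3.0,0,0,0,0,1],[3.3,3.0,0,0,0,0,1],[3.3,3.0,0,0,0,0,1],[3.3,3.0,0,0,0,0,1],[3.3,3.0,0,0,0,0,1],[3.3,3.0,0,0,0,0,1],[3.3,3.3,0,0,0,0,1],[0,0,0,0,0,0,1],[0,0,0,0,0,0,1]]]'
python3 - <<'E'
from h import *
from rig import camera
plan(643,-19.5,100)
c=camera("side");np.savez("side1.npz",**c);cv2.imwrite("pics/side1.png",c["img"][...,::-1])
E
```

```text
clock: 3.6
eef_pos: [640.9, -19.8, 248.0]
tcp_rot: [-2.019, -2.407, 0.001]
ft_force: [0.2, 0.2, 0.9]
gripper_width: 0.998
grip_force: 0.0
clock 3.6 tcp [640.9 -19.8 248. ] xaxis 100.02 tool shift cm [-0.    0.22 14.8 ] F [0.2 0.2 0.9]
```

View pics/side1.png

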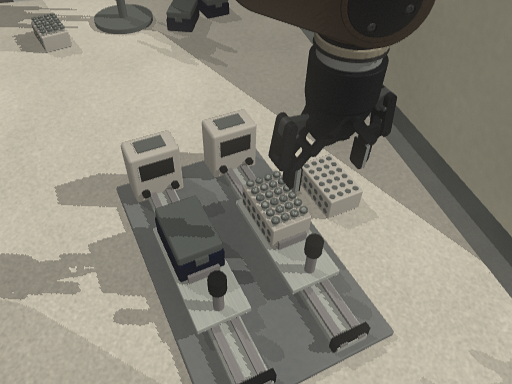

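The gripper is open above the knob, which is at (314,245); the fingers are at about (285,165) and (375,150) and straddle the lane. I'll descend.

```bash
python3 -m creep '[[[0,0.2,2,0,0,0,1],[0,0,3,0,0,0,1],[0,0,3,0,0,0,1],[0,0,2,0,0,0,1],[0,0,1.5,0,0,0,1],[0,0,1.3,0,0,0,1],[0,0,1,0,0,0,1],[0,0,1,0,0,0,1],[0,0,0,0,0,0,1],[0,0,0,0,0,0,1]]]'
python3 - <<'E'
from h import *
from rig import camera
plan(643,-19.5,100)
c=camera("side");np.savez("side2.npz",**c);cv2.imwrite("pics/side2.png",cv2.resize(c["img"][100:340,170:490,::-1],(800,600)))
for k in knobs(dict(np.load("side0.npz")),[(217,282)])+knobs(c,[(217,282)]):print(*k)
E
```

```text
clock: 4.9
eef_pos: [643.6, -19.3, 100.8]
tcp_rot: [2.018, 2.407, 0.001]
ft_force: [-0.4, -0.4, 0.3]
gripper_width: 0.999
grip_force: 0.0
clock 4.9 tcp [643.6 -19.3 100.8] xaxis 100.05 tool shift cm [-0.01 -0.06  0.08] F [-0.4 -0.4  0.3]
286 [496.9 -44.9 113.8] [24.8 25.2  8.7] [496.8 -45.7 115. ]
283 [496.9 -45.3 113.9] [24.7 25.7  8.9] [496.7 -46.  115. ]
```

View pics/side2.png

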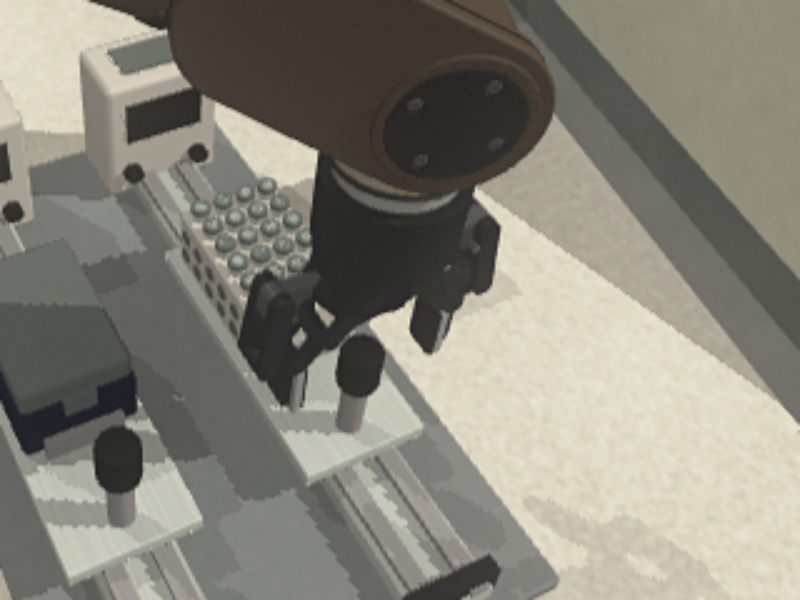

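The knob, at (360,365) in this crop, lies midway between the fingertips at (290,395) and (430,345). Closing now.

```bash
python3 -m creep '[[[0,0,0.2,0,0,0,-1],[0,0,0,0,0,0,-1],[0,0,0,0,0,0,-1],[0,0,0,0,0,0,-1],[0,0,0,0,0,0,-1],[0,0,0,0,0,0,-1],[0,0,0,0,0,0,-1],[0,0,0,0,0,0,-1]]]' 30
```

```text
clock: 5.95
eef_pos: [645.2, -19.1, 98.9]
tcp_rot: [2.016, 2.404, 0.006]
ft_force: [5.5, 2.3, -2.7]
gripper_width: 0.294
grip_force: 31.9
```

Gripped: the opening is about 25 mm against a 26 mm knob. Now I'll slide it.

```bash
python3 -m creep '[[[0.3,0.15,0,0,0,0,-1],[0.6,0,0,0,0,0,-1],[0.6,0,0,0,0,0,-1],[0.6,0,0,0,0,0,-1],[0.6,0,0,0,0,0,-1],[0.6,0,0,0,0,0,-1],[0.6,0,0,0,0,0,-1],[0.6,0,0,0,0,0,-1],[0.5,0,0,0,0,0,-1],[0,0,0,0,0,0,-1]]]'
python3 - <<'E'
from h import *
from rig import camera
plan(643,-19.5,100)
c=camera("top");np.savez("top3.npz",**c);cv2.imwrite("pics/top3.png",cv2.resize(c["img"][110:310,140:410,::-1],(800,592)))
E
```

```text
clock: 7.2
eef_pos: [636.4, 31.3, 98.8]
tcp_rot: [2.018, 2.407, 0.003]
ft_force: [5.0, 1.1, 2.0]
gripper_width: 0.294
grip_force: 32.2
clock 7.2 tcp [636.4  31.3  98.8] xaxis 100.05 tool shift cm [-5.11 -0.23 -0.12] F [5.  1.1 2. ]
```

View pics/top3.png

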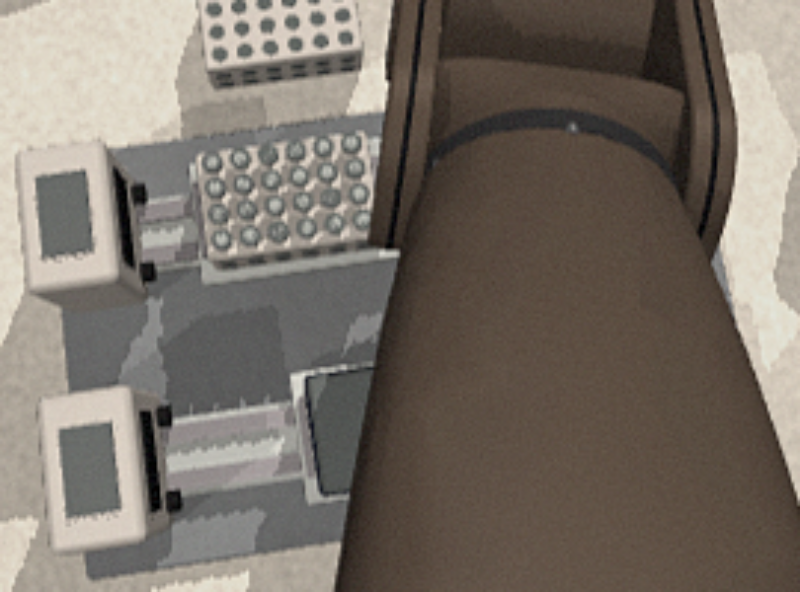

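The rack has moved along; about 50 px (25–30 mm) remain between the plate front (200,250) and the bumpers (148,270). I'll continue more gently.

```bash
python3 -m creep '[[[0.4,0.1,0,0,0,0,-1],[0.5,0,0,0,0,0,-1],[0.5,0,0,0,0,0,-1],[0.4,0,0,0,0,0,-1],[0.2,0,0,0,0,0,-1],[0,0,0,0,0,0,-1]]]'; python3 -m creep '[[[0.2,0,0,0,0,0,-1],[0.2,0,0,0,0,0,-1],[0,0,0,0,0,0,-1]]]'
```

```text
clock: 8.0
eef_pos: [633.1, 50.2, 98.8]
tcp_rot: [-2.018, -2.407, 0.001]
ft_force: [1.0, -1.4, 5.1]
gripper_width: 0.297
grip_force: 32.4
clock: 8.38
eef_pos: [632.5, 54.0, 98.8]
tcp_rot: [-2.018, -2.407, 0.001]
ft_force: [0.1, -1.1, 4.9]
gripper_width: 0.298
grip_force: 32.4
```

```bash
for i in 1 2; do python3 -m creep '[[[0.2,0,0,0,0,0,-1],[0.2,0,0,0,0,0,-1],[0,0,0,0,0,0,-1]]]'|grep -E 'pos|force'; done
python3 - <<'E'
from h import *
from rig import camera
c=camera("top");np.savez("top4.npz",**c);cv2.imwrite("pics/top4.png",cv2.resize(c["img"][130:230,140:275,::-1],(800,592)))
E
```

```text
eef_pos: [631.8, 58.0, 98.8]
ft_force: [0.9, -1.2, 4.9]
grip_force: 32.4
eef_pos: [631.1, 61.9, 98.8]
ft_force: [0.9, -1.5, 4.8]
grip_force: 32.4
```

View pics/top4.png

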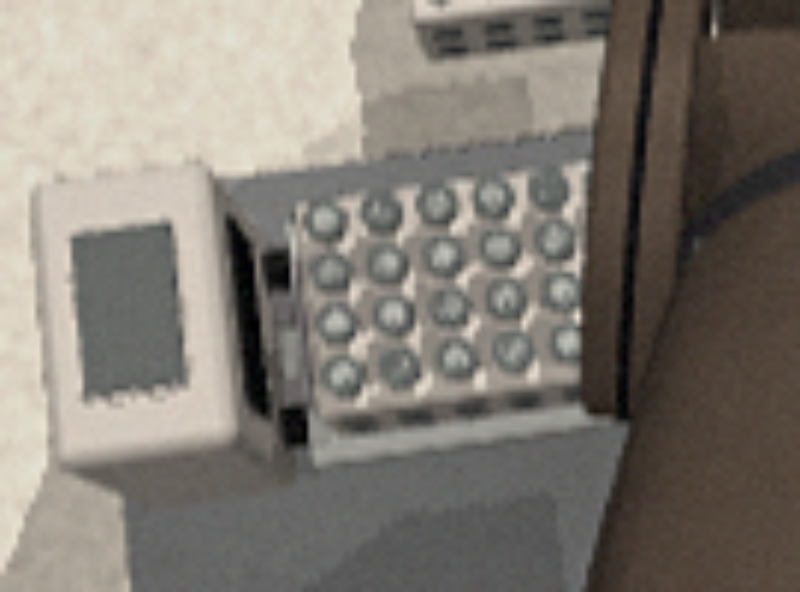

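The plate's front edge, at about x=305, is nearly at the bumpers (right edge about x=308 at the lower one). I'll keep going until the force rises.

```bash
for i in 1; do python3 -m creep '[[[0.2,0,0,0,0,0,-1],[0.1,0,0,0,0,0,-1],[0,0,0,0,0,0,-1]]]'|grep -E 'pos|force'; done;  python3 -m creep '[[[0.2,0,0,0,0,0,-1],[0.1,0,0,0,0,0,-1],[0,0,0,0,0,0,-1]]]'|grep -E 'pos|force'
```

```text
eef_pos: [631.0, 62.3, 98.8]
ft_force: [1.7, -9.5, 4.9]
grip_force: 32.3
eef_pos: [631.0, 62.4, 98.8]
ft_force: [3.3, -16.5, 4.1]
grip_force: 32.3
```

At the stop: the position stalls at y=62 and the rail force has risen to 16 N. I'll relieve the push, open and lift away.

```bash
python3 -m creep '[[[-0.3,0,0,0,0,0,-1],[0,0,0,0,0,0,-1]]]'; python3 -m creep '[[[0,0,0,0,0,0,0.6],[0,0,0,0,0,0,0.6],[0,0,0,0,0,0,0.6],[0,0,0,0,0,0,0.6],[0,0,0,0,0,0,0.6],[0,0,0,0,0,0,0.6],[0,0,-1,0,0,0,0.6],[0,0,-2,0,0,0,0.6],[0,0,-3,0,0,0,0.6],[0,0,-4,0,0,0,0.6],[0,0,-4,0,0,0,0.6],[-5,0,0,0,0,0,0.6],[-6,0,0,0,0,0,0.6],[-6,0,0,0,0,0,0.6],[-6,0,0,0,0,0,0.6],[-6,0,0,0,0,0,0.6],[-6,0,0,0,0,0,0.6],[0,0,0,0,0,0,0.6],[0,0,0,0,0,0,0.6]]]'
python3 - <<'E'
from h import *
from rig import camera
c=camera("top");np.savez("top5.npz",**c);cv2.imwrite("pics/top5.png",cv2.resize(c["img"][110:310,140:410,::-1],(800,592)))
for k in knobs(c,[(285,166),(340,242)]):print(*k)
s=camera("side");print(*knobs(s,[(217,282)]))
W=cloud(c);v,u=np.mgrid[:384,:512]
q=(abs(u-165)<25)&(abs(v-184)<32)&(abs(W[...,2]-105)<6);print(cv2.minAreaRect(W[q][:,:2].astype(np.float32)))
E
```

```text
clock: 10.18
eef_pos: [631.1, 62.3, 98.8]
tcp_rot: [2.017, 2.405, -0.005]
ft_force: [2.5, -9.1, 4.6]
gripper_width: 0.293
grip_force: 32.4
clock: 12.55
eef_pos: [691.9, -279.7, 239.5]
tcp_rot: [2.018, 2.406, 0.001]
ft_force: [0.4, 0.8, -0.6]
gripper_width: 0.801
grip_force: 0.0
154 [628.6  63.2 113.4] [23.9 23.4  8.2] [628.1  63.3 115. ]
166 [496.  -40.7 113.7] [22.6 24.5  8.4] [495.9 -40.4 115. ]
(np.int64(272), array([496.8, -45.4, 113.9]), array([24.3, 23.6,  8.6]), array([496.7, -46.2, 115. ]))
((592.6497802734375, 272.9563903808594), (90.1266098022461, 56.997352600097656), 10.039329528808594)
```

View pics/top5.png

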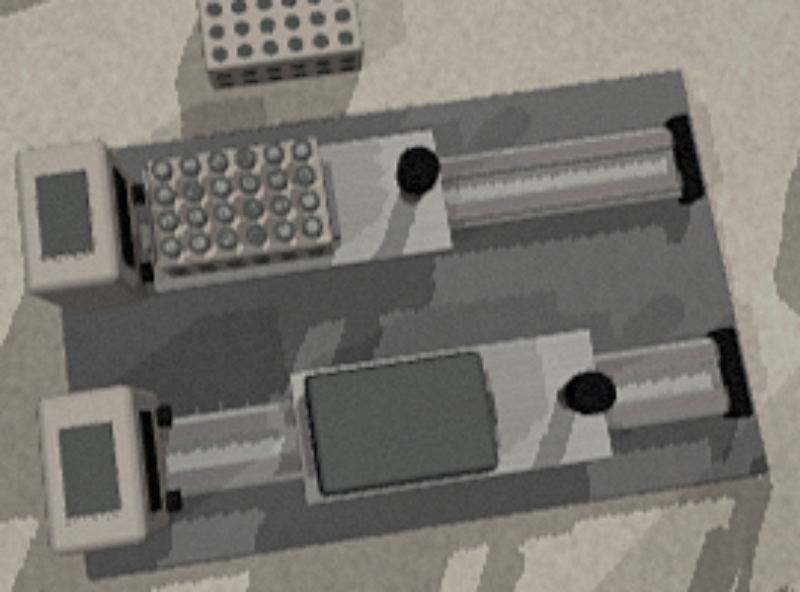

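The plate's front edge (150,285) touches the bumpers (146,272). The knob is 213 mm from the reader's centre, which leaves about 178 mm to the stop. The tip knob hasn't moved, and the gripper is clear.

```bash
python3 -c "from rig import job_done;print(job_done())"
```

```text
the job is handed in; nothing more can be done
None
```

The tube-rack carriage is home against its stop and released, the tip-box carriage has not moved, and the job was handed in at about 12.7 s with the arm clear of everything; no verdict came back.

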